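# Fill the shade rack, then crack the conditioning box and hold it ajar

## Robot

A 6-joint arm with a two-finger parallel gripper is mounted at the origin on the work surface. World frame = base frame: x ahead of the robot, y to its left, z up, the work surface at z = 0. Lengths are in m, angles in rad, forces in N, time in s.
With the tool pointing down it reaches from about 0.375 to 0.9 m from the base axis. Payload 3.1 kg.
Tool frame: the origin (TCP) lies where the fingers leave the gripper's body, on its centre line; the fingertips stand 73 mm ahead of it and the grasp point (between the pads) lies 54 mm ahead of it; z points along the fingers, y is the line along which they close (so a half turn about z gives the same grasp; the last joint's range is limited). The gripper opens to 85 mm and grips with 20 to 120 N. Pads are 22 mm wide; open, the fingers measure 114 mm over their backs; the gripper's body (76 mm by 85 mm) begins 54 mm behind the grasp point. The pads swing forward as they close: fully open they stand 13 mm farther back than shut.
Start: joints at [1.117, 0.527, 1.433, -0, 1.181, -0.178], TCP at [0.17, 0.601, 0.304] pointing down, gripper open.
Joint ranges: [-3.08, 3.08], [-0.75, 2.2], [0.22, 2.44], [-1.43, 4.57], [0, 2.65], [-2.85, 2.85]. Speed limits (rad/s): [2.79, 2.79, 3.14, 3.14, 3.14, 3.14].

## Interface

Orientations are given as a unit quaternion [x, y, z, w].
In Python, from station import manip gives the robot as it stands.
- The arm moves only by the shell command python3 -m crank 'ROWS' [FORCE]. ROWS is JSON, a list of rows, each an object with "dp": the shift along the tool's x, y, z normalised to -1 to 1, where 1 is 50 cm, a list of three; "delta_rot": the turn, a rotation vector about the tool's x, y, z normalised to -1 to 1, where 1 is 2 pi rad, a list of three; "fingers": the opening, from -1 (shut) to 1 (fully open). A call has 1 to 12 rows; each row shifts and turns the commanded pose from where the row before left it, along the tool's axes as they then stand; what a row does not reach is not made up. A row lasts 1/12 s, in which the tool goes at most 41.7 mm and 7.16 degrees, less where a joint would pass 70% of its speed; a pose out of reach is approached as far as the arm can. A call with a number of a shift or a turn outside -1 to 1 is refused whole. A call with a gripper value outside its range is refused whole. The fingers move at their own pace and stop on an object; FORCE is the grip in N (left out, the last holds). Time passes only in rows, so rows that do not move let the fingers close. It gives the time, the measured TCP pose, the force, the opening and the grip force at its end, in the units of the state.
- manip.sense(): the state, without advancing time (a new reading comes with each control period).
- manip.snapshot(name): name is "scene" or "top" or "wrist"; returns (picture, depth): 384x512x3 uint8, red, green, blue; 384x512 float32, m along the optical axis (not along the pixel's ray), 0 where there is no reading.
- manip.camera_model(name): a dict with "fx", "fy", "cx", "cy" (pixels), "k1" (the pictures are not rectified: a ray, as slopes to the right and down, at radius r is drawn at 1 + k1 r^2 times it, then the intrinsics apply), "origin" and "attitude" of the camera in the world. Camera axes: x right, y up, looking along -z (the intrinsics and any distortion apply to the point x, -y, -z); pixel columns grow to the right and rows downward; lengths in m; the calibration is good to about 2 mm. A picture is of the moment at which its call begins: read the wrist's pose just before it. camera_model takes no time and is no camera call; for the wrist camera it gives the pose at the moment of the call.
- manip.sign_off(): hands the job in; it is judged then, once.
The state is a dict: "t": time; "q": joint angles; "qd": joint speeds; "tau": joint torques, N m; "tcp_pos": TCP position; "tool_rot": TCP orientation; "force": force on the tool from outside, world axes, zero at the start; "ft_torque": the same for the moment, N m; "finger_gap": opening from 0.0 (shut) to 1.0 (fully open); "gripper_force": force on a finger pad.
Only numpy, scipy, OpenCV 4.12 (cv2) and the standard library are available. Lean on these libraries where they do the work, as an engineer would, in place of code of your own. Each camera call takes 0.05 s, during which the arm holds its last target. There are 200 camera calls.

## Task

Get the sample rack ready for the conditioning box: beside the dark cigar already in pocket one, gently lay the mid-brown cigar in pocket two and after it the pale one in pocket three, each centred across both rails. Then take the handle of the box's lid, pull it free of its sticky gasket without letting it fly wide open, and keep holding it about 30 mm open at the front so that the box can breathe: the program finishes while the hand still holds the lid there. Leave everything else where it is.

Things in the scene. Friction and masses are not known exactly. Their poses are not given: they have to be found in the camera images.
- cigar_brown_centre (a point): mid-brown cigar, straight and round, 130 mm long and 18 mm thick, about 16 g, red paper band with a gold stripe; the point is its centre, on its axis; its x axis runs along the cigar. It starts lying flat on the bench, roughly crosswise to the robot
- cigar_pale_centre (a point): pale tan cigar, straight and round, 130 mm long and 18 mm thick, about 16 g, red paper band with a gold stripe; the point is its centre, on its axis; its x axis runs along the cigar. It starts lying flat on the bench, roughly crosswise to the robot
- cigar_dark_centre (a point): almost black cigar, straight and round, 130 mm long and 18 mm thick, about 16 g, red paper band with a gold stripe; the point is its centre, on its axis; its x axis runs along the cigar. It already lies in pocket one of the rack
- rack: shade rack, fixed: grey board 150 (x) by 170 (y) mm, 8 mm thick, with two white plastic rails along y, 12 mm thick, centred at x = +-40 mm, tops 38 mm above the bench, each with three 90-degree V notches 28 mm wide, 14 mm deep. A cigar lies along x across both rails; between them 68 mm is free down to the board. Black pins mark pockets one, two, three from -y to +y. Origin: middle of the underside
- pocket1 (a point): pocket one: the point where the axis centre of a cigar lies when it rests in it, 36.7 mm above the bench; x along the pocket
- pocket2 (a point): pocket two, as for pocket one; 55 mm to the +y side of it in the rack's frame
- pocket3 (a point): pocket three, as for pocket one; 55 mm to the +y side of pocket two
- box: conditioning box, fixed: dark walnut, cedar-lined, 220 (x) by 300 (y) mm, 123 mm high with its lid shut, black rubber gasket under the lid, round dial on the front. Front (with the dial) at -x, hinges at +x. Origin: middle of the underside
- box_lid (a joint): angle of the box's lid, rad: 0 shut, growing as the front edge rises (0.136 = 30 mm of gap at the front). A walnut slab 220 by 300 by 20 mm, about 0.6 kg. Gasket: the pull needed at the handle climbs to 15 to 20 N with the front edge 6 mm up, then the seal snaps free; from 12 mm on only the lid's weight, about 4 N at the handle, is left. Let go, it drops back onto the gasket
- box_handle (a point): middle of the lid's handle, a round steel bar 10 mm thick along the box's y, 90 mm clear between its two posts, its axis 36 mm above the lid's top and 45 mm behind the lid's front edge. The point moves with the lid
- box_hinge (a point): middle of the lid's hinge axis, at the rear top edge of the box, 103 mm above the bench; the axis runs along the box's y. The handle bar is 175 mm in front of it and, with the lid shut, 56 mm above it
- bundle: spare bundle of cigars in newsprint, 138 by 131 mm, 104 mm high; bystander, origin under its centre
- gum_jar: amber jar with white cap, 60 mm across, 62 mm high; bystander, origin under its centre
- ring_gauge: wooden ring gauge lying flat, 55 by 150 mm, 8 mm thick; bystander, origin under its centre
- hygrometer: black hygrometer puck, 48 mm across, 14 mm high; bystander, origin under its centre
- tape_roll: roll of tan tape lying flat, 80 mm across, 22 mm high; bystander, origin under its centre
There are look-alikes about, which are no part of the job. What is shaped like the part that bears cigar_brown_centre but blue or purple is not meant. Leave any purple look-alike of the part that bears cigar_dark_centre alone.

How it is judged:
On the way, in this order (a step that is already met when the one before it is completed fails the run):
1. the mid-brown cigar lies in pocket two, let go (x of cigar_brown_centre in the frame of pocket2 between -0.02 and 0.02 m and y of cigar_brown_centre in the frame of pocket2 between -0.006 and 0.006 m and z of cigar_brown_centre in the frame of pocket2 between -0.005 and 0.005 m and angle between the x axis of cigar_brown_centre and the x axis of pocket2, either way round below 0.1 rad and contact force between the fingers and cigar_brown below 0.05 N), for 0.2 s.
2. then the pale cigar lies in pocket three, let go (all of step 1 and x of cigar_pale_centre in the frame of pocket3 between -0.02 and 0.02 m and y of cigar_pale_centre in the frame of pocket3 between -0.006 and 0.006 m and z of cigar_pale_centre in the frame of pocket3 between -0.005 and 0.005 m and angle between the x axis of cigar_pale_centre and the x axis of pocket3, either way round below 0.1 rad and contact force between the fingers and cigar_pale below 0.05 N), for 0.2 s.
3. then the lid has come free of its gasket (front edge more than 15 mm up), the rack still full (all of step 2 and value of joint box_lid above 0.068 rad), for 0.1 s.
At the end, for the whole second after the job is handed in: Dark, mid-brown and pale cigars rest in pockets one, two, three, let go: within 20 mm lengthwise, 6 mm across, 5 mm in height, 0.1 rad. The fingers hold the lid still (contact over 1 N) with 15 to 45 mm of gap at its front edge (0.068 to 0.206 rad) (all of step 3 and x of cigar_dark_centre in the frame of pocket1 between -0.02 and 0.02 m and y of cigar_dark_centre in the frame of pocket1 between -0.006 and 0.006 m and z of cigar_dark_centre in the frame of pocket1 between -0.005 and 0.005 m and angle between the x axis of cigar_dark_centre and the x axis of pocket1, either way round below 0.1 rad and contact force between the fingers and cigar_dark below 0.05 N and value of joint box_lid below 0.206 rad and velocity of joint box_lid between -0.05 and 0.05 rad/s and contact force between the fingers and box_lid above 1 N); the arm keeps its last pose, push and grip.
It fails at once if the lid flies wide open (front edge more than 80 mm up) (value of joint box_lid above 0.37 rad).
It fails at once if the mid-brown cigar is let go from a height (its centre more than 40 mm above its place in the rack) (height (world z) of cigar_brown_centre above 0.077 m and contact force between the fingers and cigar_brown below 0.02 N).
It fails at once if the pale cigar is let go from a height (its centre more than 40 mm above its place in the rack) (height (world z) of cigar_pale_centre above 0.077 m and contact force between the fingers and cigar_pale below 0.02 N).
It fails at once if a bystander (bundle, gum jar, ring gauge, hygrometer or tape roll) is moved more than 30 mm (distance of any of bundle, gum_jar, ring_gauge, hygrometer, tape_roll from where it was at the start of the episode above 0.03 m).
It also fails if it takes over 64 s, if anything falls off the work surface, if the arm or the gripper's body presses on something with over 40 N, if the wrist force passes 120 N, or if a joint passes its speed limit or range.

## Working session

There is one attempt and no reset: what is moved stays moved. The work goes in short steps, Python scripts to look and compute and a shell command to move; the robot and the scene stay as the last step left them, time stands still between calls to the robot, and variables do not carry over. Pictures are saved under pics/ and viewed, at most 10 in all, crops included, and the job is handed in when it is done.

```bash
ls; mkdir -p pics; cat > h.py <<'E'
import numpy as np, cv2
from station import manip
from scipy.spatial.transform import Rotation as R
def snap(n):
    c=manip.camera_model(n); p,d=manip.snapshot(n); return c,p,d
def Rm(c):
    a=np.array(c['attitude'],float); return a if a.shape==(3,3) else R.from_quat(a).as_matrix()
def rays(c,uv):
    uv=np.array(uv,float).reshape(-1,2)
    x=(uv[:,0]-c['cx'])/c['fx']; y=(uv[:,1]-c['cy'])/c['fy']
    xd,yd=x.copy(),y.copy()
    for _ in range(20):
        s=1+c['k1']*(x*x+y*y); x=xd/s; y=yd/s
    return np.stack([x,-y,-np.ones_like(x)],1)@Rm(c).T
def onplane(c,uv,z):
    r=rays(c,uv); o=np.array(c['origin']); return o+r*((z-o[2])/r[:,2])[:,None]
def bydepth(c,uv,d):
    return np.array(c['origin'])+rays(c,uv)*np.asarray(d).reshape(-1,1)
E
python3 - <<'E'
from h import *
print(manip.sense())
for n in ('scene','top','wrist'):
    c,p,d=snap(n); print(n,c)
    cv2.imwrite(f'pics/{n}0.png',p[:,:,::-1]); np.savez(f'{n}0.npz',p=p,d=d)
E
```

```text
pics
{'t': 0.0, 'q': array([ 1.11652055e+00,  5.28490520e-01,  1.43389891e+00,  1.19598658e-05,
        1.18139401e+00, -1.78492858e-01]), 'qd': array([ 0.00017471,  0.0025811 ,  0.00058022, -0.00073812,  0.00153964,
       -0.00097768]), 'tau': array([-1.07631517e-03, -4.42352343e+01, -1.78026867e+01, -4.06605604e-04,
        8.32035294e-03, -2.65076409e-06]), 'tcp_pos': array([0.16990443, 0.60088432, 0.30291956]), 'tool_rot': array([ 1.37457067e-01,  9.90507120e-01, -1.03930416e-03, -3.46067446e-04]), 'force': array([-0.05256335,  0.26746946,  0.50155575]), 'ft_torque': array([ 0.01528488, -0.03356165, -0.00073723]), 'gripper_force': 0.0, 'finger_gap': 0.9975327011843624}
scene {'fx': 348.9145019558401, 'fy': 348.9145019558401, 'cx': 255.66811904060648, 'cy': 192.84488333559565, 'k1': 0.03217510381607633, 'origin': array([ 1.11967274, -0.06330847,  0.80428582]), 'attitude': array([0.27862565, 0.23316826, 0.60202036, 0.71103573])}
top {'fx': 370.56408237228186, 'fy': 370.56408237228186, 'cx': 260.33677013645104, 'cy': 195.26492832758674, 'k1': -0.022403338279894987, 'origin': array([0.26219525, 0.05949938, 1.17956008]), 'attitude': array([ 0.06004149, -0.07939905, -0.70344737,  0.70374186])}
wrist {'fx': 299.3323533799929, 'fy': 299.3323533799929, 'cx': 254.2349240393524, 'cy': 189.15142606299563, 'k1': -0.054514373257056756, 'origin': array([0.10226564, 0.61966298, 0.37337989]), 'attitude': array([-0.11156075, -0.08287284,  0.59791387,  0.78942086])}
```

```bash
python3 -c "
import cv2
a=cv2.imread('pics/top0.png');cv2.imwrite('pics/top0b.png',cv2.resize(a,(800,600),interpolation=cv2.INTER_CUBIC))"
```

```text
(no output)
```

View pics/top0b.png

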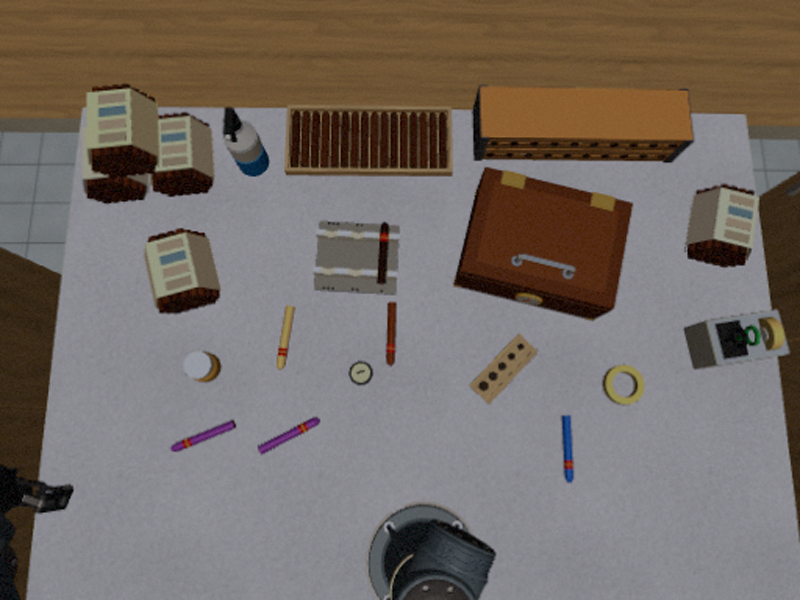

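View pics/scene0.png

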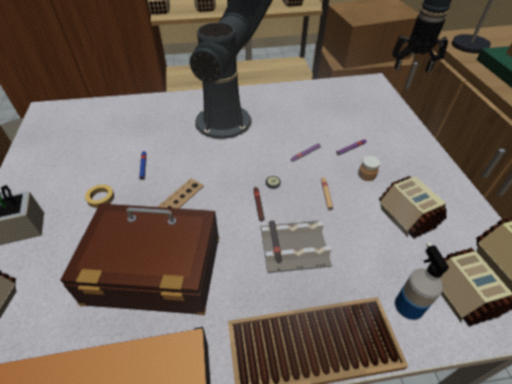

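The top view (800x600 pixels) shows:
- brown cigar at (391,334)
- pale cigar at (286,337)
- dark cigar at (383,252), in the rack centred at (357,258)
- lid handle at (543,266)

Look-alikes I'm ruling out are the purple cigars at (203,435) and (289,435), the blue one at (568,448), and the brown cigars in the tray at (370,140).

```bash
cat > m.py <<'E'
from h import *
z=np.load('top0.npz'); p,d=z['p'],z['d']; c=manip.camera_model('top')
hsv=cv2.cvtColor(p,cv2.COLOR_RGB2HSV)
def blob(m,x0,y0,x1,y1):
    k=np.zeros_like(m); k[y0:y1,x0:x1]=m[y0:y1,x0:x1]
    n,l,s,ce=cv2.connectedComponentsWithStats(k); i=1+np.argmax(s[1:,4]); return np.argwhere(l==i)[:,::-1].astype(np.float32)
def cig(name,x0,y0,x1,y1,m,h):
    b=blob(m,x0,y0,x1,y1); w=onplane(c,b,h)[:,:2].astype(np.float32)
    (cx,cy),(a,bb),t=cv2.minAreaRect(w); q=cv2.boxPoints(((cx,cy),(a,bb),t))
    e=[q[1]-q[0],q[2]-q[1]]; e=max(e,key=np.linalg.norm); e=e*np.sign(e[0])
    print(name,len(b),'c',np.round([cx,cy],4),'size',np.round([a,bb],4),'yaw',np.arctan2(e[1],e[0]).round(3),'depthz',np.median(bydepth(c,b,d[b[:,1].astype(int),b[:,0].astype(int)])[:,2]).round(4))
sat=(hsv[:,:,1]>90).astype(np.uint8)
f=.64
for n,r,h in (('brown',(376,295,405,372),.009),('pale',(270,298,302,375),.009),('dark',(372,212,396,292),.0367)):
    r=[int(v*f) for v in r]
    m=sat if n!='dark' else ((p.max(2)<110)&(hsv[:,:,1]>60)).astype(np.uint8)
    cig(n,*r,m,h)
# rack board
for nm,r,h in (('rack',(308,215,406,300),.02),):
    r=[int(v*f) for v in r]
    P=np.array([(u,v) for v in range(r[1],r[3]) for u in range(r[0],r[2])]); W=bydepth(c,P,d[P[:,1],P[:,0]])
    s=W[(W[:,2]>.0045)]; 
    (a,b),sz,t=cv2.minAreaRect(s[:,:2].astype(np.float32)); print('rack',a,b,sz,t, 'n',len(s))
    s=W[(W[:,2]>.02)]; (a,b),sz,t=cv2.minAreaRect(s[:,:2].astype(np.float32)); print('rails',a,b,sz,t,np.percentile(s[:,2],[50,95]))
# box
r=[int(v*f) for v in (440,160,650,330)]
P=np.array([(u,v) for v in range(r[1],r[3]) for u in range(r[0],r[2])]); W=bydepth(c,P,d[P[:,1],P[:,0]])
s=W[(W[:,2]>.115)&(W[:,2]<.13)]; print('lid',cv2.minAreaRect(s[:,:2].astype(np.float32)),np.median(s[:,2]))
s=W[(W[:,2]>.14)]; print('handle',cv2.minAreaRect(s[:,:2].astype(np.float32)),np.percentile(s[:,2],[10,50,90]),len(s))
cv2.imwrite('pics/crop1.png',cv2.resize(p[130:240,160:280,::-1],None,fx=5,fy=5,interpolation=cv2.INTER_CUBIC))
E
python3 m.py
```

```text
brown 190 c [0.4378 0.0617] size [0.1256 0.0159] yaw 0.002 depthz 0.0166
pale 212 c [0.4311 0.2759] size [0.0171 0.1268] yaw -0.118 depthz 0.0162
dark 145 c [0.5833 0.078 ] size [0.0195 0.0931] yaw -0.028 depthz 0.0442
rack 0.4765048027038574 0.13394486904144287 (0.42993465065956116, 0.2019684761762619) 0.5128734707832336 n 2243
rails 0.4669688045978546 0.13720917701721191 (0.1718178689479828, 0.40294259786605835) 87.68753814697266 [0.03755661 0.04721409]
lid ((0.6121029257774353, -0.24150024354457855), (0.29843100905418396, 0.224659264087677), 75.78893280029297) 0.1235930081155282
handle ((0.4323212504386902, -0.08287832140922546), (0.08806239068508148, 0.4348585903644562), 38.62614440917969) [0.15895127 0.16388197 1.17956008] 220
```

View pics/crop1.png

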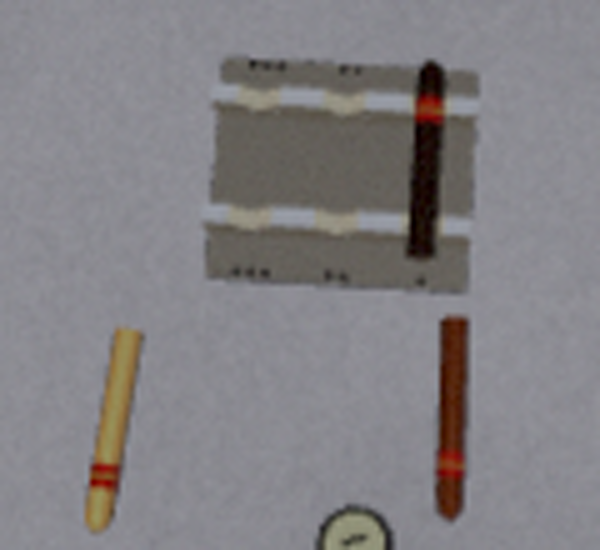

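The crop confirms the choice: mid-brown cigar bottom right at (453,420), pale at (113,430), dark in pocket one (one pin) at (426,160). I'm refining the rack and handle positions and starting the move to the brown cigar.

```bash
python3 -m crank '[{"dp":[0,0,0],"delta_rot":[0,0,-0.0147],"fingers":1},{"dp":[0,0,0],"delta_rot":[0,0,-0.0147],"fingers":1},{"dp":[0,0,0],"delta_rot":[0,0,-0.0147],"fingers":1},{"dp":[-0.0335,-0.0674,0],"delta_rot":[0,0,0],"fingers":1},{"dp":[-0.0335,-0.0674,0],"delta_rot":[0,0,0],"fingers":1},{"dp":[-0.0335,-0.0674,0],"delta_rot":[0,0,0],"fingers":1},{"dp":[-0.0335,-0.0674,0],"delta_rot":[0,0,0],"fingers":1},{"dp":[-0.0335,-0.0674,0],"delta_rot":[0,0,0],"fingers":1},{"dp":[-0.0335,-0.0674,0],"delta_rot":[0,0,0],"fingers":1},{"dp":[-0.0335,-0.0674,0],"delta_rot":[0,0,0],"fingers":1},{"dp":[-0.0335,-0.0674,0],"delta_rot":[0,0,0],"fingers":1},{"dp":[-0.0335,-0.0674,0],"delta_rot":[0,0,0],"fingers":1}]' 30
python3 - <<'E'
from h import *
z=np.load('top0.npz'); p,d=z['p'],z['d']; c=manip.camera_model('top'); f=.64
def reg(r):
    r=[int(v*f) for v in r]
    P=np.array([(u,v) for v in range(r[1],r[3]) for u in range(r[0],r[2])]); D=d[P[:,1],P[:,0]]
    P=P[D>0]; return P,bydepth(c,P,D[D>0])
P,W=reg((300,205,415,305))
s=W[(W[:,2]>.005)&(W[:,2]<.06)]; print('rack',cv2.minAreaRect(s[:,:2].astype(np.float32)))
hsv=cv2.cvtColor(p,cv2.COLOR_RGB2HSV)
k=(W[:,2]>.03)&(W[:,2]<.042)&(p[P[:,1],P[:,0]].min(1)>150)
w=onplane(c,P[k],.038)
for g in (w[w[:,0]<np.median(w[:,0])],w[w[:,0]>=np.median(w[:,0])]):
    print('rail',len(g),g.mean(0)[:2],g[:,1].min(),g[:,1].max(),np.polyfit(g[:,1],g[:,0],1))
P,W=reg((500,240,590,290))
s=W[(W[:,2]>.145)&(W[:,2]<.18)]; print('handle',len(s),cv2.minAreaRect(s[:,:2].astype(np.float32)),np.median(s[:,2]))
E
```

```text
t: 1.15
tcp_pos: [0.3215, 0.2966, 0.3039]
tool_rot: [-0.001, 1.0, -0.0, 0.0]
force: [0.7, -0.0, -0.1]
finger_gap: 0.998
gripper_force: 0.0
rack ((0.6077966094017029, 0.13597585260868073), (0.23515786230564117, 0.21416252851486206), 88.18941497802734)
rail 9 [0.56039586 0.10810774] 0.05733460345820248 0.17157314979087585 [0.05299758 0.55466641]
rail 9 [0.61690775 0.16268057] 0.09937928292569376 0.21595892966708768 [-0.27768917  0.66208238]
handle 141 ((0.5476784706115723, -0.22672218084335327), (0.1099691241979599, 0.010393086820840836), 75.86643981933594) 0.16210592533560697
```

```bash
python3 -m crank '[{"dp":[-0.0291,-0.0587,0.026],"delta_rot":[0,0,0],"fingers":1},{"dp":[-0.0291,-0.0587,0.026],"delta_rot":[0,0,0],"fingers":1},{"dp":[-0.0291,-0.0587,0.026],"delta_rot":[0,0,0],"fingers":1},{"dp":[-0.0291,-0.0587,0.026],"delta_rot":[0,0,0],"fingers":1},{"dp":[-0.0291,-0.0587,0.026],"delta_rot":[0,0,0],"fingers":1},{"dp":[-0.0291,-0.0587,0.026],"delta_rot":[0,0,0],"fingers":1},{"dp":[-0.0291,-0.0587,0.026],"delta_rot":[0,0,0],"fingers":1},{"dp":[-0.0291,-0.0587,0.026],"delta_rot":[0,0,0],"fingers":1},{"dp":[0,0,0],"delta_rot":[0,0,0],"fingers":1},{"dp":[0,0,0],"delta_rot":[0,0,0],"fingers":1}]'
python3 - <<'E'
from h import *
c,p,d=snap('wrist'); np.savez('w1.npz',p=p,d=d,o=c['origin'],a=c['attitude'])
cv2.imwrite('pics/w1.png',p[:,:,::-1]); print(manip.sense()['tcp_pos'])
E
```

```text
t: 1.98
tcp_pos: [0.4386, 0.0622, 0.1992]
tool_rot: [0.001, 1.0, 0.0, -0.001]
force: [-0.7, 0.2, -0.2]
finger_gap: 1.0
gripper_force: 0.0
[0.43767852 0.06326408 0.19954128]
```

View pics/w1.png

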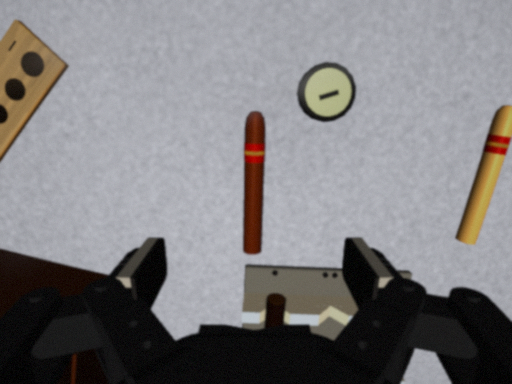

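The wrist view shows the brown cigar at (254,182), the pale at (485,175), the hygrometer at (326,92), and the rack front edge near (330,268).

```bash
cat > wm.py <<'E'
from h import *
def wfit(c,p,x0,y0,x1,y1,h,sat=90):
    hsv=cv2.cvtColor(p,cv2.COLOR_RGB2HSV); m=np.zeros(p.shape[:2],np.uint8)
    m[y0:y1,x0:x1]=(hsv[y0:y1,x0:x1,1]>sat)
    n,l,s,_=cv2.connectedComponentsWithStats(m); i=1+np.argmax(s[1:,4])
    b=np.argwhere(l==i)[:,::-1]; w=onplane(c,b,h)[:,:2].astype(np.float32)
    (cx,cy),sz,_=cv2.minAreaRect(w); mu=w.mean(0); e=np.linalg.svd(w-mu,full_matrices=False)[2][0]; e=e*np.sign(e[0])
    return np.round([cx,cy],4),np.round(sz,4),round(float(np.arctan2(e[1],e[0])),3)
E
python3 - <<'E'
from wm import *
z=np.load('w1.npz'); c=manip.camera_model('wrist'); c['origin']=z['o'];c['attitude']=z['a']
print(wfit(c,z['p'],230,95,280,262,.009)); print(wfit(c,z['p'],440,90,512,255,.009))
E
```

```text
(array([0.4407, 0.0612]), array([0.0175, 0.1321]), -0.026)
(array([0.4322, 0.2771]), array([0.0228, 0.1321]), -0.112)
```

```bash
python3 -m crank '[{"dp":[0,-0.003,0.045],"delta_rot":[0,0,0],"fingers":0.2},{"dp":[0,0,0.045],"delta_rot":[0,0,0],"fingers":0.2},{"dp":[0,0,0.045],"delta_rot":[0,0,0],"fingers":0.2},{"dp":[0,0,0.045],"delta_rot":[0,0,0],"fingers":0.2},{"dp":[0,0,0.035],"delta_rot":[0,0,0],"fingers":0.2},{"dp":[0,0,0.03],"delta_rot":[0,0,0],"fingers":0.2},{"dp":[0,0,0],"delta_rot":[0,0,0],"fingers":0.2},{"dp":[0,0,0],"delta_rot":[0,0,0],"fingers":-1},{"dp":[0,0,0],"delta_rot":[0,0,0],"fingers":-1},{"dp":[0,0,0],"delta_rot":[0,0,0],"fingers":-1},{"dp":[0,0,0],"delta_rot":[0,0,0],"fingers":-1},{"dp":[0,0,0],"delta_rot":[0,0,0],"fingers":-1}]' 25
```

```text
t: 3.03
tcp_pos: [0.4383, 0.0624, 0.0786]
tool_rot: [-0.001, 1.0, 0.0, 0.001]
force: [-0.5, 4.3, 6.5]
finger_gap: 0.195
gripper_force: 25.5
```

```bash
python3 -m crank '[{"dp":[0,0,-0.02],"delta_rot":[0,0,0],"fingers":-1},{"dp":[0,0,-0.04],"delta_rot":[0,0,0],"fingers":-1},{"dp":[0,0,-0.06],"delta_rot":[0,0,0],"fingers":-1},{"dp":[0,0,-0.06],"delta_rot":[0,0,0],"fingers":-1},{"dp":[0,0,0],"delta_rot":[0,0,0],"fingers":-1},{"dp":[0,0,0],"delta_rot":[0,0,0],"fingers":-1}]' 25
python3 - <<'E'
from h import *
z=np.load('top0.npz'); p,d=z['p'],z['d']; c=manip.camera_model('top')
q=lambda L: np.array(L)/5.+np.array([160,130])-.4
W=onplane(c,q([(222,57),(480,70),(468,293),(205,278)]),.008)[:,:2]
r=cv2.minAreaRect(W.astype(np.float32)); print('board',W.mean(0),r)
g=cv2.cvtColor(p,cv2.COLOR_RGB2GRAY).astype(int); s=p.max(2).astype(int)-p.min(2)
U=onplane(c,q([(258,100),(345,102),(250,217),(335,222)]),.033)[:,:2]; print('notch',U)
print('p3',(U[0]+U[2])/2,'p2',(U[1]+U[3])/2)
for L in ([(212,95),(480,105)],[(205,215),(472,228)]): 
    v=onplane(c,q(L),.038)[:,:2]; print('rail',v,np.linalg.norm(v[0]-v[1]),v.mean(0))
# auto: gray board
m=np.zeros(g.shape,np.uint8); y0,y1,x0,x1=135,195,195,262
sub=g[y0:y1,x0:x1]; bench=np.median(g[200:230,190:225]); print('bench',bench)
m[y0:y1,x0:x1]=(sub<bench-14); m=cv2.morphologyEx(m,cv2.MORPH_CLOSE,np.ones((9,9)))
n,l,st,_=cv2.connectedComponentsWithStats(m); i=1+np.argmax(st[1:,4]); b=np.argwhere(l==i)[:,::-1]
print('auto',cv2.minAreaRect(onplane(c,b,.008)[:,:2].astype(np.float32)))
E
```

```text
t: 3.53
tcp_pos: [0.4389, 0.062, 0.1692]
tool_rot: [-0.001, 1.0, -0.0, 0.003]
force: [-0.2, 0.2, -0.5]
finger_gap: 0.197
gripper_force: 24.8
board [0.60005145 0.13138648] ((0.5996829271316528, 0.13127030432224274), (0.1710897833108902, 0.15174636244773865), 87.35481262207031)
notch [[0.64149486 0.18595142]
 [0.64048689 0.1298774 ]
 [0.56352188 0.18914739]
 [0.56048059 0.13505264]]
p3 [0.60250837 0.1875494 ] p2 [0.60048374 0.13246502]
rail [[0.64302734 0.21496512]
 [0.63737561 0.04274799]] 0.17230984851727438 [0.64020147 0.12885656]
rail [[0.56338899 0.21706853]
 [0.55565396 0.04780758]] 0.1694375960551391 [0.55952147 0.13243805]
bench 139.0
auto ((0.5901626348495483, 0.1324416697025299), (0.17497503757476807, 0.17601154744625092), 88.8035888671875)
```

```bash
python3 -m crank '[{"dp":[-0.0534,0.0233,0],"delta_rot":[0,0,0],"fingers":-1},{"dp":[-0.0534,0.0233,0],"delta_rot":[0,0,0],"fingers":-1},{"dp":[-0.0534,0.0233,0],"delta_rot":[0,0,0],"fingers":-1},{"dp":[-0.0534,0.0233,0],"delta_rot":[0,0,0],"fingers":-1},{"dp":[-0.0534,0.0233,0],"delta_rot":[0,0,0],"fingers":-1},{"dp":[-0.0534,0.0233,0],"delta_rot":[0,0,0.0074],"fingers":-1},{"dp":[0,0,0],"delta_rot":[0,0,0],"fingers":-1},{"dp":[0,0,0],"delta_rot":[0,0,0],"fingers":-1},{"dp":[0,0,0],"delta_rot":[0,0,0],"fingers":-1}]'
python3 - <<'E'
from h import *
s=manip.sense(); print(s['tcp_pos'],R.from_quat(s['tool_rot']).as_matrix().round(4))
c,p,d=snap('wrist'); np.savez('w2.npz',p=p,d=d,o=c['origin'],a=c['attitude'])
cv2.imwrite('pics/w2.png',p[:,:,::-1])
E
```

```text
t: 4.28
tcp_pos: [0.5963, 0.132, 0.1656]
tool_rot: [0.022, 1.0, -0.0, -0.002]
force: [-0.3, -1.1, -0.7]
finger_gap: 0.192
gripper_force: 24.8
[0.59628862 0.13202165 0.16564984] [[-9.99e-01  4.48e-02 -4.80e-03]
 [ 4.48e-02  9.99e-01 -3.00e-04]
 [ 4.70e-03 -5.00e-04 -1.00e+00]]
```

View pics/w2.png

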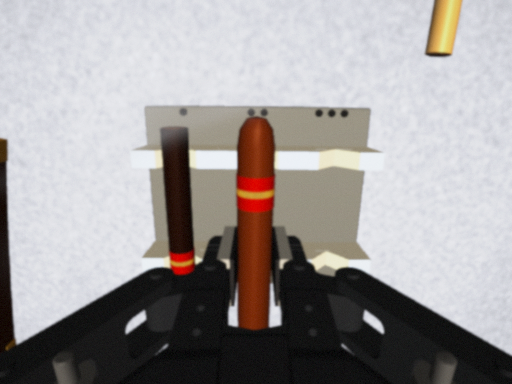

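The hand holds the brown cigar at (255,220), over pocket two. The two pins are at (258,112), the near rail spans (131,158) to (383,160), and the dark cigar is at (178,200).

```bash
python3 - <<'E'
from h import *
z=np.load('w2.npz'); p,d=z['p'],z['d'];c=manip.camera_model('wrist'); c['origin']=z['o'];c['attitude']=z['a']
v=onplane(c,[(131,150),(383,151)],.038); print('rail near edge',v,np.linalg.norm(v[0]-v[1]),v.mean(0))
v=onplane(c,[(145,107),(370,108)],.008); print('board front',v,np.linalg.norm(v[0]-v[1]),v.mean(0))
print('pins',onplane(c,[(183,112),(258,112),(332,113)],.008))
# cigar centre row via depth
for uv in ((255,150),(256,190),(254,300)): print(uv, bydepth(c,[uv],d[uv[1],uv[0]]+0.0))
print(onplane(c,[(256,117),(254,328)],.10))
E
```

```text
rail near edge [[0.55121713 0.05067662 0.038     ]
 [0.55921762 0.21959474 0.038     ]] 0.16910748193473366 [0.55521737 0.13513568 0.038     ]
board front [[0.52354474 0.05326182 0.008     ]
 [0.53152013 0.22050824 0.008     ]] 0.16743646445795474 [0.52753244 0.13688503 0.008     ]
pins [[0.52864627 0.08134833 0.008     ]
 [0.53125433 0.13705345 0.008     ]
 [0.53417353 0.1920618  0.008     ]]
(255, 150) [[0.54524569 0.13410883 0.10582205]]
(256, 190) [[0.56348172 0.13377881 0.10562941]]
(254, 300) [[0.62185325 0.13030611 0.10552658]]
[[0.53139356 0.13515685 0.1       ]
 [0.64411772 0.12931659 0.1       ]]
```

```bash
python3 -m crank '[{"dp":[-0.01,0.002,0.02],"delta_rot":[0,0,0],"fingers":-1},{"dp":[0,0,0.025],"delta_rot":[0,0,0],"fingers":-1},{"dp":[0,0,0.025],"delta_rot":[0,0,0],"fingers":-1},{"dp":[0,0,0.02],"delta_rot":[0,0,0],"fingers":-1},{"dp":[0,0,0.014],"delta_rot":[0,0,0],"fingers":-1},{"dp":[0,0,0.006],"delta_rot":[0,0,0],"fingers":-1},{"dp":[0,0,0.006],"delta_rot":[0,0,0],"fingers":-1},{"dp":[0,0,0],"delta_rot":[0,0,0],"fingers":-1},{"dp":[0,0,0],"delta_rot":[0,0,0],"fingers":-1}]'
```

```text
t: 5.08
tcp_pos: [0.6033, 0.133, 0.1096]
tool_rot: [0.023, 1.0, 0.0, 0.0]
force: [0.2, -0.7, 0.0]
finger_gap: 0.192
gripper_force: 24.8
```

```bash
python3 -m crank '[{"dp":[0.004,0,0.004],"delta_rot":[0,0,0],"fingers":-1},{"dp":[0,0,0.003],"delta_rot":[0,0,0],"fingers":-1},{"dp":[0,0,0],"delta_rot":[0,0,0],"fingers":-1},{"dp":[0,0,0],"delta_rot":[0,0,0],"fingers":-1}]'
```

```text
t: 5.42
tcp_pos: [0.6011, 0.1332, 0.1064]
tool_rot: [0.022, 1.0, 0.0, 0.0]
force: [-0.7, 1.1, 2.9]
finger_gap: 0.199
gripper_force: 25.0
```

```bash
python3 -m crank '[{"dp":[0,0,0],"delta_rot":[0,0,0],"fingers":-0.3},{"dp":[0,0,0],"delta_rot":[0,0,0],"fingers":-0.1},{"dp":[0,0,0],"delta_rot":[0,0,0],"fingers":0.06},{"dp":[0,0,0],"delta_rot":[0,0,0],"fingers":0.06},{"dp":[0,0,-0.02],"delta_rot":[0,0,0],"fingers":0.06},{"dp":[0,0,-0.03],"delta_rot":[0,0,0],"fingers":0.06},{"dp":[0,0,-0.06],"delta_rot":[0,0,0],"fingers":0.06},{"dp":[0,0,-0.07],"delta_rot":[0,0,0],"fingers":0.06},{"dp":[0,0,0],"delta_rot":[0,0,0],"fingers":0.06},{"dp":[0,0,0],"delta_rot":[0,0,0],"fingers":0.06}]'
python3 - <<'E'
from h import *
s=manip.sense(); print(s['tcp_pos'])
c,p,d=snap('wrist'); np.savez('w3.npz',p=p,d=d,o=c['origin'],a=c['attitude'])
cv2.imwrite('pics/w3.png',p[:,:,::-1])
E
```

```text
t: 6.25
tcp_pos: [0.6026, 0.1332, 0.199]
tool_rot: [0.023, 1.0, 0.0, 0.003]
force: [-0.6, -0.0, 0.1]
finger_gap: 0.526
gripper_force: 0.0
[0.6026348  0.13316568 0.19902885]
```

View pics/w3.png

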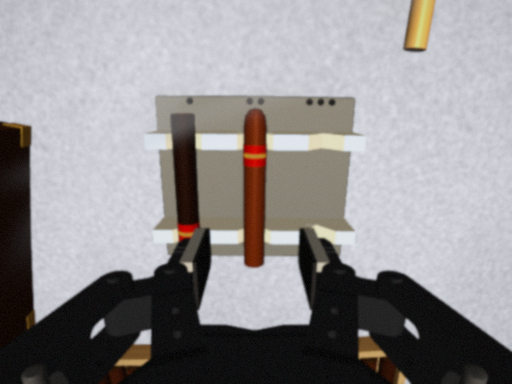

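Brown is seated in pocket two, at (255,190), with the dark cigar untouched at (185,180). Next is the pale cigar.

```bash
python3 -m crank '[{"dp":[0.0591,0.0452,0],"delta_rot":[0,0,0],"fingers":0.2},{"dp":[0.0591,0.0452,0],"delta_rot":[0,0,0],"fingers":0.2},{"dp":[0.0591,0.0452,0],"delta_rot":[0,0,0],"fingers":0.2},{"dp":[0.0591,0.0452,0],"delta_rot":[0,0,0],"fingers":0.2},{"dp":[0.0591,0.0452,0],"delta_rot":[0,0,0],"fingers":0.2},{"dp":[0.0591,0.0452,0],"delta_rot":[0,0,0.0111],"fingers":0.2},{"dp":[0,0,0],"delta_rot":[0,0,0],"fingers":0.2},{"dp":[0,0,0],"delta_rot":[0,0,0],"fingers":0.2},{"dp":[0,0,0],"delta_rot":[0,0,0],"fingers":0.2}]'
python3 - <<'E'
from wm import *
z=np.load('w3.npz'); c=manip.camera_model('wrist'); c2=dict(c); c2['origin']=z['o'];c2['attitude']=z['a']
print('brown placed',wfit(c2,z['p'],235,100,272,275,.0367), onplane(c2,[(255,109)],.0367))
s=manip.sense(); print(s['tcp_pos'],R.from_quat(s['tool_rot']).as_matrix().round(4))
c,p,d=snap('wrist'); print(wfit(c,p,210,60,300,290,.009))
cv2.imwrite('pics/w4.png',p[:,:,::-1])
E
```

```text
t: 7.05
tcp_pos: [0.4302, 0.2766, 0.1952]
tool_rot: [0.057, 0.998, -0.0, -0.0]
force: [0.3, -0.5, 0.3]
finger_gap: 0.595
gripper_force: 0.0
brown placed (array([0.6037, 0.1327]), array([0.0182, 0.1332]), -0.054) [[0.53719702 0.13620934 0.0367    ]]
[0.43019062 0.27655611 0.19524266] [[-9.935e-01  1.134e-01 -7.000e-04]
 [ 1.134e-01  9.935e-01 -6.000e-04]
 [ 6.000e-04 -6.000e-04 -1.000e+00]]
(array([0.433 , 0.2762]), array([0.0174, 0.1333]), -0.123)
```

```bash
python3 -m crank '[{"dp":[-0.004,0,0.045],"delta_rot":[0,0,0],"fingers":0.2},{"dp":[0,0,0.045],"delta_rot":[0,0,0],"fingers":0.2},{"dp":[0,0,0.045],"delta_rot":[0,0,0],"fingers":0.2},{"dp":[0,0,0.04],"delta_rot":[0,0,0],"fingers":0.2},{"dp":[0,0,0.035],"delta_rot":[0,0,0],"fingers":0.2},{"dp":[0,0,0.024],"delta_rot":[0,0,0],"fingers":0.2},{"dp":[0,0,0],"delta_rot":[0,0,0],"fingers":0.2},{"dp":[0,0,0],"delta_rot":[0,0,0],"fingers":-1},{"dp":[0,0,0],"delta_rot":[0,0,0],"fingers":-1},{"dp":[0,0,0],"delta_rot":[0,0,0],"fingers":-1},{"dp":[0,0,0],"delta_rot":[0,0,0],"fingers":-1},{"dp":[0,0,0],"delta_rot":[0,0,0],"fingers":-1}]' 25
```

```text
t: 8.1
tcp_pos: [0.4327, 0.2765, 0.0797]
tool_rot: [0.057, 0.998, 0.0, 0.001]
force: [-0.9, -0.7, 2.2]
finger_gap: 0.195
gripper_force: 25.2
```

```bash
python3 -m crank '[{"dp":[0,0,-0.02],"delta_rot":[0,0,0],"fingers":-1},{"dp":[0,0,-0.04],"delta_rot":[0,0,0],"fingers":-1},{"dp":[0,0,-0.06],"delta_rot":[0,0,0],"fingers":-1},{"dp":[0,0,-0.06],"delta_rot":[0,0,0],"fingers":-1},{"dp":[0,0,0],"delta_rot":[0,0,-0.0111],"fingers":-1},{"dp":[0,0,0],"delta_rot":[0,0,0],"fingers":-1},{"dp":[0,0,0],"delta_rot":[0,0,0],"fingers":-1}]'
```

```text
t: 8.68
tcp_pos: [0.4319, 0.2764, 0.1698]
tool_rot: [0.023, 1.0, 0.0, 0.0]
force: [0.8, -0.3, -0.5]
finger_gap: 0.198
gripper_force: 25.0
```

```bash
python3 -m crank '[{"dp":[-0.0585,-0.0269,0],"delta_rot":[0,0,0],"fingers":-1},{"dp":[-0.0585,-0.0269,0],"delta_rot":[0,0,0],"fingers":-1},{"dp":[-0.0585,-0.0269,0],"delta_rot":[0,0,0],"fingers":-1},{"dp":[-0.0585,-0.0269,0],"delta_rot":[0,0,0],"fingers":-1},{"dp":[-0.0585,-0.0269,0],"delta_rot":[0,0,0],"fingers":-1},{"dp":[-0.0585,-0.0269,0],"delta_rot":[0,0,0],"fingers":-1},{"dp":[0,0,0],"delta_rot":[0,0,0],"fingers":-1},{"dp":[0,0,0],"delta_rot":[0,0,0],"fingers":-1},{"dp":[0,0,0],"delta_rot":[0,0,0],"fingers":-1}]'
python3 - <<'E'
from h import *
s=manip.sense(); print(s['tcp_pos'],R.from_quat(s['tool_rot']).as_matrix().round(4))
c,p,d=snap('wrist'); np.savez('w5.npz',p=p,d=d,o=c['origin'],a=c['attitude'])
cv2.imwrite('pics/w5.png',p[:,:,::-1])
for uv in ((256,150),(254,300)): print(uv, bydepth(c,[uv],d[uv[1],uv[0]]))
E
```

```text
t: 9.43
tcp_pos: [0.6022, 0.1876, 0.1675]
tool_rot: [0.023, 1.0, -0.0, -0.002]
force: [-0.2, -0.6, -0.2]
finger_gap: 0.193
gripper_force: 25.0
[0.60224691 0.18762016 0.16747732] [[-9.989e-01  4.650e-02 -4.400e-03]
 [ 4.650e-02  9.989e-01 -2.000e-04]
 [ 4.400e-03 -4.000e-04 -1.000e+00]]
(256, 150) [[0.55141762 0.19026294 0.10641608]]
(254, 300) [[0.62812499 0.18588308 0.10696372]]
```

View pics/w5.png

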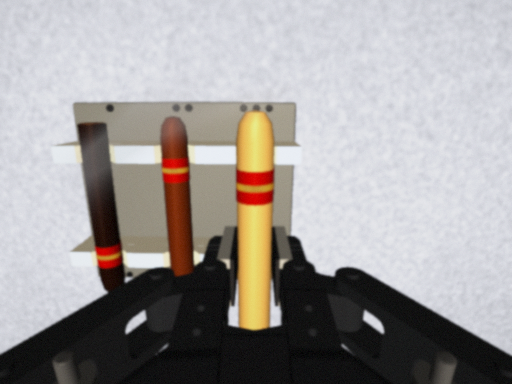

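The hand holds the pale cigar at (255,220), in line with the three pins at (257,108). Brown at (177,200) and dark at (100,200) are still in place. Lowering now.

```bash
python3 -m crank '[{"dp":[0,0.001,0.02],"delta_rot":[0,0,0],"fingers":-1},{"dp":[0,0,0.025],"delta_rot":[0,0,0],"fingers":-1},{"dp":[0,0,0.025],"delta_rot":[0,0,0],"fingers":-1},{"dp":[0,0,0.02],"delta_rot":[0,0,0],"fingers":-1},{"dp":[0,0,0.014],"delta_rot":[0,0,0],"fingers":-1},{"dp":[0,0,0.01],"delta_rot":[0,0,0],"fingers":-1},{"dp":[0,0,0.006],"delta_rot":[0,0,0],"fingers":-1},{"dp":[0,0,0.003],"delta_rot":[0,0,0],"fingers":-1},{"dp":[0,0,0],"delta_rot":[0,0,0],"fingers":-1},{"dp":[0,0,0],"delta_rot":[0,0,0],"fingers":-1}]'
```

```text
t: 10.32
tcp_pos: [0.6042, 0.1883, 0.1078]
tool_rot: [0.023, 1.0, 0.0, 0.001]
force: [0.4, 0.4, -0.8]
finger_gap: 0.195
gripper_force: 25.1
```

```bash
python3 -m crank '[{"dp":[0,0,0.003],"delta_rot":[0,0,0],"fingers":-1},{"dp":[0,0,0.001],"delta_rot":[0,0,0],"fingers":-1},{"dp":[0,0,0],"delta_rot":[0,0,0],"fingers":-1},{"dp":[0,0,0],"delta_rot":[0,0,0],"fingers":-1}]'
```

```text
t: 10.65
tcp_pos: [0.6044, 0.1882, 0.1073]
tool_rot: [0.023, 1.0, 0.0, 0.001]
force: [-2.5, -1.2, 8.8]
finger_gap: 0.191
gripper_force: 26.0
```

```bash
python3 -m crank '[{"dp":[0,0,-0.002],"delta_rot":[0,0,0],"fingers":-1},{"dp":[0,0,0],"delta_rot":[0,0,0],"fingers":-0.3},{"dp":[0,0,0],"delta_rot":[0,0,0],"fingers":-0.1},{"dp":[0,0,0],"delta_rot":[0,0,0],"fingers":0.06},{"dp":[0,0,0],"delta_rot":[0,0,0],"fingers":0.06},{"dp":[0,0,-0.02],"delta_rot":[0,0,0],"fingers":0.06},{"dp":[0,0,-0.03],"delta_rot":[0,0,0],"fingers":0.06},{"dp":[0,0,-0.07],"delta_rot":[0,0,0],"fingers":0.06},{"dp":[0,0,-0.07],"delta_rot":[0,0,0],"fingers":0.06},{"dp":[0,0,-0.07],"delta_rot":[0,0,0],"fingers":0.06},{"dp":[0,0,0],"delta_rot":[0,0,0],"fingers":0.06},{"dp":[0,0,0],"delta_rot":[0,0,0],"fingers":0.06}]'
python3 - <<'E'
from wm import *
s=manip.sense(); print(s['tcp_pos'],s['q'])
c,p,d=snap('wrist'); cv2.imwrite('pics/w6.png',p[:,:,::-1])
hsv=cv2.cvtColor(p,cv2.COLOR_RGB2HSV); print(wfit(c,p,235,100,275,275,.0367))
E
```

```text
t: 11.65
tcp_pos: [0.6052, 0.1886, 0.2399]
tool_rot: [0.023, 1.0, 0.001, 0.003]
force: [-0.5, 0.6, -1.6]
finger_gap: 0.532
gripper_force: 0.0
[0.60522936 0.18855369 0.23993165] [ 1.26005730e-01  6.11153034e-01  1.47292925e+00 -9.91656911e-06
  1.05068507e+00 -1.39975081e+00]
(array([0.6036, 0.1879]), array([0.0184, 0.1328]), -0.055)
```

View pics/w6.png

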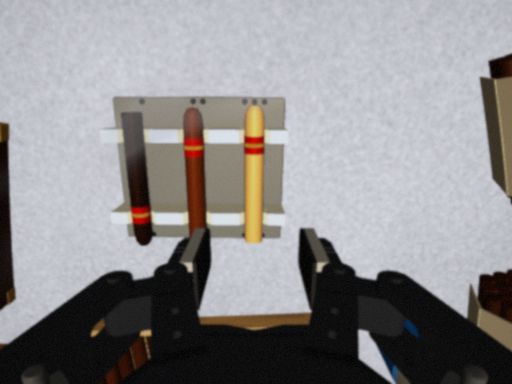

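All three cigars are in their pockets: dark at (137,180), brown at (195,170), pale at (254,175). Next is the lid, turning the hand first.

```bash
python3 -m crank '[{"dp":[0,0,-0.01],"delta_rot":[0,0,0.0188],"fingers":0.06},{"dp":[0,0,-0.01],"delta_rot":[0,0,0.0188],"fingers":0.06},{"dp":[0,0,-0.01],"delta_rot":[0,0,0.0188],"fingers":0.06},{"dp":[0,0,-0.01],"delta_rot":[0,0,0.0188],"fingers":0.06},{"dp":[0,0,-0.01],"delta_rot":[0,0,0.0188],"fingers":0.06},{"dp":[0,0,-0.01],"delta_rot":[0,0,0.0188],"fingers":0.06},{"dp":[0,0,-0.01],"delta_rot":[0,0,0.0188],"fingers":0.06},{"dp":[0,0,-0.01],"delta_rot":[0,0,0.0188],"fingers":0.06},{"dp":[0,0,-0.01],"delta_rot":[0,0,0.0188],"fingers":0.06},{"dp":[0,0,-0.01],"delta_rot":[0,0,0.0188],"fingers":0.06},{"dp":[0,0,-0.01],"delta_rot":[0,0,0.0188],"fingers":0.06},{"dp":[0,0,-0.01],"delta_rot":[0,0,0.0188],"fingers":0.06}]'
python3 -m crank '[{"dp":[0,0,0],"delta_rot":[0,0,0.0188],"fingers":0.06},{"dp":[0,0,0],"delta_rot":[0,0,0.0188],"fingers":0.06},{"dp":[0,0,0],"delta_rot":[0,0,0.0188],"fingers":0.06},{"dp":[0,0,0],"delta_rot":[0,0,0],"fingers":0.06},{"dp":[0,0,0],"delta_rot":[0,0,0],"fingers":0.06}]'
cat > go.py <<'E'
import sys; from h import *
s=manip.sense(); M=R.from_quat(s['tool_rot']).as_matrix(); t=np.array([float(v) for v in sys.argv[1:4]])
print('tcp',s['tcp_pos'].round(4),'yaw_y',np.degrees(np.arctan2(M[1,1],M[0,1])).round(2),'toolz',M[:,2].round(4)); print('dp total',(M.T@(t-s['tcp_pos'])/.5).round(4))
E
python3 go.py .5477 -.2267 .30
```

```text
t: 12.7
tcp_pos: [0.6028, 0.1881, 0.2944]
tool_rot: [0.67, 0.742, -0.002, -0.002]
force: [0.5, -0.6, 0.1]
finger_gap: 0.531
gripper_force: 0.0
t: 13.12
tcp_pos: [0.6031, 0.1882, 0.2948]
tool_rot: [0.788, 0.616, -0.001, -0.001]
force: [0.4, -0.6, -0.1]
finger_gap: 0.529
gripper_force: 0.0
tcp [0.6031 0.1882 0.2948] yaw_y -13.94 toolz [-3.4e-03 -4.0e-04 -1.0e+00]
dp total [-0.8321  0.0923 -0.0097]
```

```bash
python3 -m crank '[{"dp":[-0.0756,0.0084,0],"delta_rot":[0,0,0],"fingers":0.06},{"dp":[-0.0756,0.0084,0],"delta_rot":[0,0,0],"fingers":0.06},{"dp":[-0.0756,0.0084,0],"delta_rot":[0,0,0],"fingers":0.06},{"dp":[-0.0756,0.0084,0],"delta_rot":[0,0,0],"fingers":0.06},{"dp":[-0.0756,0.0084,0],"delta_rot":[0,0,0],"fingers":0.06},{"dp":[-0.0756,0.0084,0],"delta_rot":[0,0,0],"fingers":0.06},{"dp":[-0.0756,0.0084,0],"delta_rot":[0,0,0],"fingers":0.06},{"dp":[-0.0756,0.0084,0],"delta_rot":[0,0,0],"fingers":0.06},{"dp":[-0.0756,0.0084,0],"delta_rot":[0,0,0],"fingers":0.06},{"dp":[-0.0756,0.0084,0],"delta_rot":[0,0,0],"fingers":0.06},{"dp":[-0.0756,0.0084,0],"delta_rot":[0,0,0],"fingers":0.06},{"dp":[0,0,0],"delta_rot":[0,0,0],"fingers":0.06}]'
python3 -m crank '[{"dp":[0,0,0],"delta_rot":[0,0,0],"fingers":0.06}]' >/dev/null
python3 go.py .5477 -.2267 .213
python3 - <<'E'
from h import *
c,p,d=snap('wrist'); np.savez('w7.npz',p=p,d=d,o=c['origin'],a=c['attitude']); cv2.imwrite('pics/w7.png',p[:,:,::-1])
E
```

```text
t: 14.12
tcp_pos: [0.5467, -0.2333, 0.2959]
tool_rot: [0.79, 0.614, -0.001, 0.002]
force: [0.9, 0.4, -0.3]
finger_gap: 0.531
gripper_force: 0.0
tcp [ 0.5466 -0.2283  0.2956] yaw_y -14.22 toolz [-1.e-03  9.e-04 -1.e+00]
dp total [0.0036 0.0014 0.1652]
```

View pics/w7.png

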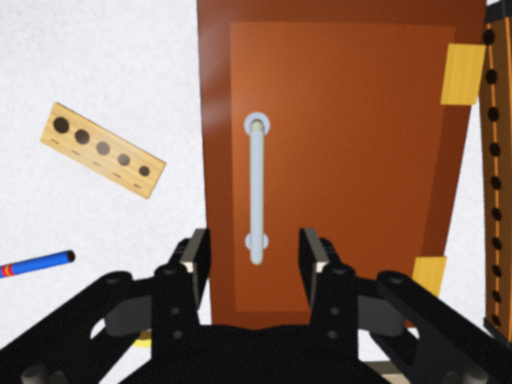

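The wrist view shows the handle bar running from (257,122) to (257,262), midway between the fingers. Checking the along-bar centre.

```bash
python3 - <<'E'
from h import *
z=np.load('w7.npz'); c=manip.camera_model('wrist'); c['origin']=z['o'];c['attitude']=z['a']
v=onplane(c,[(257,122),(257,262)],.159); print(v,v.mean(0),np.linalg.norm(v[0]-v[1]),np.degrees(np.arctan2(*(v[0]-v[1])[[1,0]])))
print(bydepth(c,[(257,170),(257,200)],[z['d'][170,257],z['d'][200,257]]))
E
```

```text
[[ 0.56203232 -0.17313105  0.159     ]
 [ 0.5363346  -0.27607647  0.159     ]] [ 0.54918346 -0.22460376  0.159     ] 0.10610434032071984 75.98399588506156
[[ 0.55421505 -0.20424202  0.16438933]
 [ 0.54891767 -0.22548124  0.16378438]]
```

```bash
python3 -m crank '[{"dp":[0.006,0.002,0.03],"delta_rot":[0,0,0],"fingers":0.06},{"dp":[0,0,0.035],"delta_rot":[0,0,0],"fingers":0.06},{"dp":[0,0,0.035],"delta_rot":[0,0,0],"fingers":0.06},{"dp":[0,0,0.035],"delta_rot":[0,0,0],"fingers":0.06},{"dp":[0,0,0.024],"delta_rot":[0,0,0],"fingers":0.06},{"dp":[0,0,0],"delta_rot":[0,0,0],"fingers":0.06},{"dp":[0,0,0],"delta_rot":[0,0,0],"fingers":-1},{"dp":[0,0,0],"delta_rot":[0,0,0],"fingers":-1},{"dp":[0,0,0],"delta_rot":[0,0,0],"fingers":-1},{"dp":[0,0,0],"delta_rot":[0,0,0],"fingers":-1},{"dp":[0,0,0],"delta_rot":[0,0,0],"fingers":-1},{"dp":[0,0,0],"delta_rot":[0,0,0],"fingers":-1}]' 80
```

```text
t: 15.25
tcp_pos: [0.5494, -0.2232, 0.2182]
tool_rot: [0.789, 0.615, 0.001, 0.001]
force: [0.3, 3.4, 6.1]
finger_gap: 0.08
gripper_force: 78.4
```

```bash
python3 -m crank '[{"dp":[0,0.0011,-0.003],"delta_rot":[0,0,0],"fingers":-1},{"dp":[0,0.0011,-0.003],"delta_rot":[0,0,0],"fingers":-1},{"dp":[0,0.0011,-0.003],"delta_rot":[0,0,0],"fingers":-1},{"dp":[0,0.0011,-0.003],"delta_rot":[0,0,0],"fingers":-1},{"dp":[0,0.0011,-0.003],"delta_rot":[0,0,0],"fingers":-1},{"dp":[0,0.0011,-0.003],"delta_rot":[0,0,0],"fingers":-1},{"dp":[0,0.0011,-0.003],"delta_rot":[0,0,0],"fingers":-1},{"dp":[0,0.0011,-0.003],"delta_rot":[0,0,0],"fingers":-1}]' 80
python3 -m crank '[{"dp":[0,0,0],"delta_rot":[0,0,0],"fingers":-1},{"dp":[0,0,0],"delta_rot":[0,0,0],"fingers":-1}]'
```

```text
t: 15.92
tcp_pos: [0.5536, -0.2243, 0.2304]
tool_rot: [0.789, 0.615, 0.0, 0.0]
force: [2.9, 3.9, -6.1]
finger_gap: 0.079
gripper_force: 79.3
t: 16.08
tcp_pos: [0.5535, -0.2243, 0.2302]
tool_rot: [0.789, 0.615, 0.0, 0.0]
force: [2.3, 5.5, -6.1]
finger_gap: 0.08
gripper_force: 79.5
```

```bash
python3 -m crank '[{"dp":[0,0.0012,-0.003],"delta_rot":[0,0,0],"fingers":-1},{"dp":[0,0.0012,-0.003],"delta_rot":[0,0,0],"fingers":-1},{"dp":[0,0.0012,-0.003],"delta_rot":[0,0,0],"fingers":-1},{"dp":[0,0.0012,-0.003],"delta_rot":[0,0,0],"fingers":-1},{"dp":[0,0.0012,-0.003],"delta_rot":[0,0,0],"fingers":-1},{"dp":[0,0.0012,-0.003],"delta_rot":[0,0,0],"fingers":-1},{"dp":[0,0.0012,-0.003],"delta_rot":[0,0,0],"fingers":-1},{"dp":[0,0.0012,-0.002],"delta_rot":[0,0,0],"fingers":-1}]'
python3 -m crank '[{"dp":[0,0,0],"delta_rot":[0,0,0],"fingers":-1},{"dp":[0,0,0],"delta_rot":[0,0,0],"fingers":-1},{"dp":[0,0,0],"delta_rot":[0,0,0],"fingers":-1},{"dp":[0,0,0],"delta_rot":[0,0,0],"fingers":-1}]'
python3 - <<'E'
from h import *
for n in ('scene','top'):
    c,p,d=snap(n); np.savez(n+'9.npz',p=p,d=d)
    if n=='scene': cv2.imwrite('pics/s9.png',cv2.resize(p[100:340,40:360,::-1],(800,600),interpolation=cv2.INTER_CUBIC))
E
```

```text
t: 16.75
tcp_pos: [0.5578, -0.2254, 0.2404]
tool_rot: [0.789, 0.615, 0.0, -0.0]
force: [3.3, 3.1, -9.5]
finger_gap: 0.08
gripper_force: 79.1
t: 17.08
tcp_pos: [0.5578, -0.2254, 0.2404]
tool_rot: [0.789, 0.615, 0.0, -0.0]
force: [2.3, 5.0, -7.4]
finger_gap: 0.082
gripper_force: 79.2
```

View pics/s9.png

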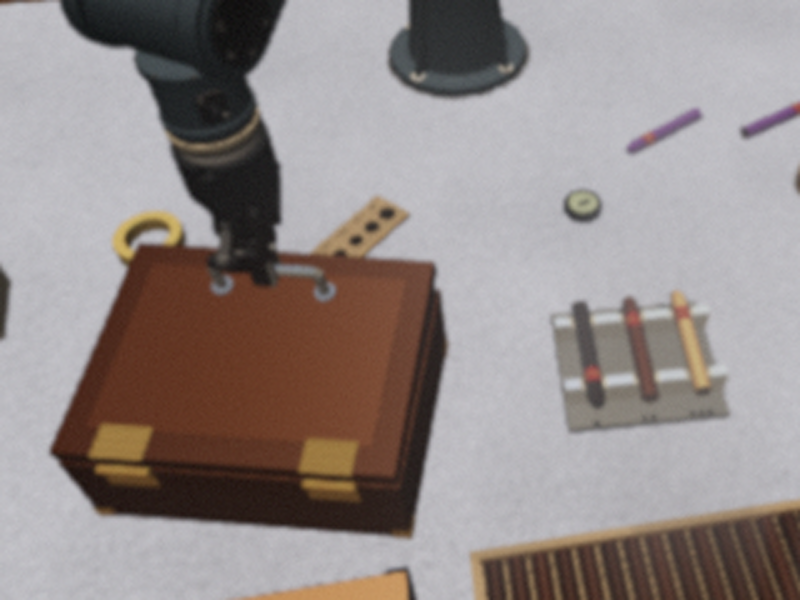

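The scene view shows the hand on the handle at (250,270), the lid tilted with a gap at its front right corner (435,280), and the rack full at (640,350). One depth check of the lid tilt before handing in.

```bash
python3 - <<'E'
from h import *
z=np.load('scene9.npz'); d=z['d']; c=manip.camera_model('scene')
P=np.array([(40+u*.4,100+v*.4) for v in range(320,420,6) for u in range(150,380,6)]).astype(int)
W=bydepth(c,P,d[P[:,1],P[:,0]]); a,b,k=np.linalg.lstsq(np.c_[W[:,:2],np.ones(len(W))],W[:,2],rcond=None)[0]
print('tilt',np.arctan(np.hypot(a,b)),'dir',np.degrees(np.arctan2(-b,-a)))
s=manip.sense(); print(s['qd'].round(4),s['gripper_force'],s['t'])
E
```

```text
tilt 0.7178492929941308 dir 176.4948088254706
[-0.0006  0.0002 -0.0009  0.0001  0.0006 -0.0008] 79.21740889549255 17.1833
```

```bash
python3 - <<'E'
from h import *
z=np.load('scene9.npz'); d=z['d']; c=manip.camera_model('scene')
P=np.array([(40+u*.4,100+v*.4) for v in range(320,420,5) for u in range(150,380,5)]).astype(int)
W=bydepth(c,P,d[P[:,1],P[:,0]]); W=W[(W[:,2]>.1)&(W[:,2]<.18)]
for _ in range(4):
    A=np.c_[W[:,:2],np.ones(len(W))]; s=np.linalg.lstsq(A,W[:,2],rcond=None)[0]; r=abs(A@s-W[:,2]); W=W[r<max(2*np.median(r),.002)]
print(len(W),'tilt',np.arctan(np.hypot(*s[:2])),'dir',np.degrees(np.arctan2(-s[1],-s[0])))
E
```

```text
806 tilt 0.14021912897611527 dir -16.33665937598355
```

The lid tilt is 0.14 rad about the right axis, so I'm handing in.

```bash
python3 -c "
from station import manip; print(manip.sign_off())"
```

```text
the job is handed in; nothing more can be done
None
```

I handed the job in at about 17 s: the brown cigar lies in pocket two and the pale one in pocket three, and the hand still holds the lid about 30 mm open (0.14 rad measured); the judge's verdict was not shown.

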